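# Unstack the analyser supplies into their holders

### The arm

A 6-joint arm with a two-finger parallel gripper is mounted at the origin on the work surface. World frame = base frame: x ahead of the robot, y to its left, z up, the work surface at z = 0. Lengths are in m, angles in rad, forces in N, time in s.
With the tool pointing down it reaches from about 0.375 to 0.925 m from the base axis. Payload 5.7 kg.
Tool frame: the origin (TCP) lies on the front face of the gripper's body, between the roots of the fingers; the fingertips stand 80 mm ahead of it and the grasp point (between the pads) lies pinch_z ahead of it (pinch_z is the distance from the TCP to the grasp point, in m); z points along the fingers, y is the line along which they close (so a half turn about z gives the same grasp; the last joint's range is limited). The gripper opens to 88 mm and grips with 3 to 60 N. Pads are 20 mm wide; open, the fingers measure 115 mm over their backs; the gripper's body (75 mm by 178 mm) begins 61 mm behind the grasp point.
Start: joints at [-1.387, 0.359, 1.51, -0, 1.272, -0.115], TCP at [0.177, -0.573, 0.303] pointing down, gripper open.
Joint ranges: [-2.97, 2.97], [-1.01, 2.36], [0.21, 2.38], [-0.96, 4.11], [0.2, 2.71], [-2.98, 2.98]. Speed limits (rad/s): [2.39, 2.39, 3.14, 3.14, 3.14, 3.14].

### API

Orientations are given as a unit quaternion [w, x, y, z].
In Python, from plant import read_state, snapshot, calibration, finish_job, pinch_z gives the robot as it stands.
- The arm moves only by the shell command python3 -m inch 'ROWS' [FORCE]. ROWS is text: rows parted by semicolons, each of 7 numbers parted by spaces: the shift along the tool's x, y, z in mm, then the turn, a rotation vector about the tool's x, y, z in rad, then the opening, from 0 (shut) to 1 (fully open). A call has 1 to 5 rows; each row is the pose to reach, as a shift and turn from the pose commanded when the call began, along the tool's axes at that moment; what a row does not reach only later rows make up. A row lasts 1/10 s, in which the tool goes at most 50 mm and 8.59 degrees, less where a joint would pass 70% of its speed; a pose out of reach is approached as far as the arm can. A call with a gripper value outside its range is refused whole. The fingers move at their own pace and stop on an object; FORCE is the grip in N (left out, the last holds). Time passes only in rows, so rows that repeat a pose let the fingers close. It gives the time, the measured TCP pose, the force, the opening and the grip force at its end, in the units of the state.
- read_state(): the state, without advancing time (a new reading comes with each control period).
- snapshot(name): name is "scene" or "top"; returns (picture, depth): 384x512x3 uint8, red, green, blue; 384x512 float32, m along the optical axis (not along the pixel's ray), 0 where there is no reading.
- calibration(name): a dict with "fx", "fy", "cx", "cy" (pixels), "dist_coeffs" ([k1, k2, p1, p2, k3] as OpenCV has them; the pictures are not rectified), "R" (3x3) and "t" (3): a world point X has camera coordinates R X + t. Camera axes: x right, y down, z forward; pixel columns grow to the right and rows downward; lengths in m; the calibration is good to about 2 mm. A picture is of the moment at which its call begins. calibration takes no time and is no camera call.
- finish_job(): hands the job in; it is judged then, once.
The state is a dict: "clock": time; "q": joint angles; "qd": joint speeds; "joint_torque": joint torques, N m; "tcp_pos": TCP position; "eef_rot": TCP orientation; "contact_force": force on the tool from outside, world axes, zero at the start; "moment": the same for the moment, N m; "width": finger opening in m; "gripper_force": force on a finger pad.
Only numpy, scipy, OpenCV 4.12 (cv2) and the standard library are available. Lean on these libraries where they do the work, as an engineer would, in place of code of your own. Each camera call takes 0.05 s, during which the arm holds its last target. There are 200 camera calls.

### The job

Take the stack of analyser supplies apart and set each thing gently, upright, in the white holder made for its shape: the long cassette in the long tray, the smaller oblong box in the shorter oblong tray, the round vial in the round dish and the square bottle in the square tray, each flat on the holder's floor inside its rim. Do not drop anything, and leave the rack of sample tubes where it stands.

Things in the scene. Friction and masses are not known exactly. Their poses are not given: they have to be found in the camera images.
- cassette: Bottom of the stack, standing on the bench: white plastic reagent cassette, a closed flat block 140 x 64 x 34 mm (x, y, z) with grey ribs on its long sides and two narrow grey bars on its top near the ends. About 0.32 kg. Origin: centre of its underside; x along its length, z up. Grip it across the 64 mm width near the middle.
- cuvette_box: Lies on the cassette, its length along the cassette's: closed grey plastic box 90 x 52 x 30 mm (x, y, z) with a thin white band round it. About 0.14 kg. Origin: centre of its underside; x along its length, z up. Grip it across the 52 mm width.
- vial: Stands on the cuvette box, near one end (which end varies): round amber glass vial with a paper label and a wide white screw cap. Body 34 mm in diameter and 34 mm high, cap 33 mm in diameter and 12 mm high, 46 mm in all. About 0.06 kg. Origin: centre of its underside; z up. About 12 mm of free space between it and the square bottle, so grip it across the cuvette box's width.
- bottle: Stands on the cuvette box, near the other end: square amber glass bottle with a paper label and a narrow white screw cap. Body 30 x 30 mm and 34 mm high, cap 16 mm in diameter and 12 mm high, 46 mm in all. Sides nearly parallel to the cuvette box's. About 0.07 kg. Origin: centre of its underside; x along the cuvette box's length, z up; grip it along its y.
- long_tray: Long white plastic tray for the cassette, inside 160 x 84 mm (x, y). Fixed, yaw varies, place swapped with the other holders and the stack from start to start. Floor 3 mm thick, rim top 9 mm above the bench (6 mm above the floor), walls 4 mm. Origin: centre of the underside, on the bench; z up, x along its length.
- short_tray: Shorter oblong white plastic tray for the cuvette box, inside 110 x 72 mm (x, y). Fixed, yaw varies, place swapped with the other holders and the stack from start to start. Floor 3 mm thick, rim top 9 mm above the bench (6 mm above the floor), walls 4 mm. Origin: centre of the underside, on the bench; z up, x along its length.
- round_dish: Round white plastic dish for the vial, inside diameter 56 mm, outside 64 mm. Fixed, yaw varies, place swapped with the other holders and the stack from start to start. Floor 3 mm thick, rim top 9 mm above the bench (6 mm above the floor), walls 4 mm. Origin: centre of the underside, on the bench; z up.
- square_tray: Small square white plastic tray for the square bottle, inside 52 x 52 mm. Fixed, yaw varies, place swapped with the other holders and the stack from start to start. Floor 3 mm thick, rim top 9 mm above the bench (6 mm above the floor), walls 4 mm. Origin: centre of the underside, on the bench; z up.
- sample_rack: Leave alone: loose white block 110 x 26 x 50 mm (x, y, z) with five capped sample tubes standing out to 84 mm above the bench; it stands among the holders. Origin: centre of its underside.
Not all that is in view belongs to the job. Leave any blue or yellow look-alike of the bottle alone.

How it is judged:
At the end, for the whole second after the job is handed in: Each thing stands upright (within 0.1 rad), at rest and released on the floor of its own holder (underside within 3 mm of it), its centre within 13.5 mm of the holder's centre (along each holder axis; in the dish, horizontally): anything flat inside the rim passes (x of cassette in the frame of long_tray between -0.0135 and 0.0135 m and y of cassette in the frame of long_tray between -0.0135 and 0.0135 m and z of cassette in the frame of long_tray between 0 and 0.006 m and linear speed of each of cassette, cuvette_box, vial, bottle below 0.02 m/s and angular speed of each of cassette, cuvette_box, vial, bottle below 0.2 rad/s and angle between each of cassette, cuvette_box, vial, bottle's own z axis and vertical below 0.1 rad and x of cuvette_box in the frame of short_tray between -0.0135 and 0.0135 m and y of cuvette_box in the frame of short_tray between -0.0135 and 0.0135 m and z of cuvette_box in the frame of short_tray between 0 and 0.006 m and horizontal distance between vial and round_dish below 0.0135 m and z of vial in the frame of round_dish between 0 and 0.006 m and x of bottle in the frame of square_tray between -0.0135 and 0.0135 m and y of bottle in the frame of square_tray between -0.0135 and 0.0135 m and z of bottle in the frame of square_tray between 0 and 0.006 m); the robot touches nothing.
It fails at once if one of the four things falls freely (faster than 0.6 m/s while touching nothing): dropped or thrown ((contact force between cassette and anything else below 0.01 N and linear speed of cassette above 0.6 m/s) or (contact force between cuvette_box and anything else below 0.01 N and linear speed of cuvette_box above 0.6 m/s) or (contact force between vial and anything else below 0.01 N and linear speed of vial above 0.6 m/s) or (contact force between bottle and anything else below 0.01 N and linear speed of bottle above 0.6 m/s)).
It fails at once if the sample rack is pushed more than 30 mm or tipped over (distance of sample_rack from where it was at the start of the episode above 0.03 m or angle between sample_rack's own z axis and vertical above 0.4 rad).
It also fails if it takes over 120 s, if anything falls off the work surface, if the arm or the gripper's body presses on something with over 40 N, if the wrist force passes 120 N, or if a joint passes its speed limit or range.

## Working session

There is one attempt and no reset: what is moved stays moved. The work goes in short steps, Python scripts to look and compute and a shell command to move; the robot and the scene stay as the last step left them, time stands still between calls to the robot, and variables do not carry over. Pictures are saved under pics/ and viewed, at most 14 in all, crops included, and the job is handed in when it is done.

```bash
ls; mkdir -p pics
python3 - <<'E'
from plant import *
import cv2,numpy as np
print(pinch_z,read_state())
for n in("scene","top"):
    p,d=snapshot(n); cv2.imwrite(f"pics/{n}0.png",p[:,:,::-1]); np.save(f"pics/{n}0.npy",d)
    print(n,calibration(n),(d==0).mean())
E
```

```text
pics
0.0613 {'clock': 0.0, 'q': array([-1.38709414e+00,  3.59498914e-01,  1.51143191e+00, -1.12700580e-05,
        1.27249317e+00, -1.15110911e-01]), 'qd': array([ 0.00039108, -0.0007814 ,  0.00088382,  0.0012964 ,  0.00063401,
       -0.00050019]), 'joint_torque': array([ 2.24120893e-03, -5.15372515e+01, -2.70722830e+01,  6.77494216e-02,
        3.50192911e-02, -1.26044165e-04]), 'tcp_pos': array([ 0.17651448, -0.5728763 ,  0.30181329]), 'eef_rot': array([-9.14945032e-04,  9.88858926e-01,  1.48852900e-01, -3.67787488e-05]), 'contact_force': array([0.50491854, 0.66832226, 0.64623264]), 'moment': array([0.04804898, 0.00167337, 0.00800072]), 'gripper_force': 0.0, 'width': 0.08797707465555321}
scene {'fx': 378.45013444366765, 'fy': 378.45013444366765, 'cx': 253.73941451337055, 'cy': 193.30298939858605, 'dist_coeffs': array([-0.07968449,  0.        ,  0.        ,  0.        ,  0.        ]), 'R': array([[ 0.83296756,  0.55314407, -0.01402455],
       [ 0.43144935, -0.66516191, -0.60943506],
       [-0.34643399,  0.50158874, -0.79271194]]), 't': array([-0.41143185, -0.1619311 ,  0.99484439])} 0.004353841145833333
top {'fx': 410.8145848764276, 'fy': 410.8145848764276, 'cx': 252.34037287140225, 'cy': 190.08566341104418, 'dist_coeffs': array([-0.08299266,  0.        ,  0.        ,  0.        ,  0.        ]), 'R': array([[ 0.02477482, -0.99935752, -0.02589904],
       [-0.994272  , -0.02193787, -0.10460365],
       [ 0.10396827,  0.02834222, -0.9941767 ]]), 't': array([-0.00200873,  0.49811187,  0.94029976])} 0.00384521484375
```

View pics/scene0.png

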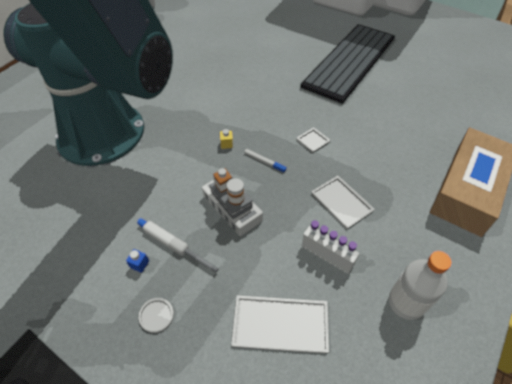

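View pics/top0.png

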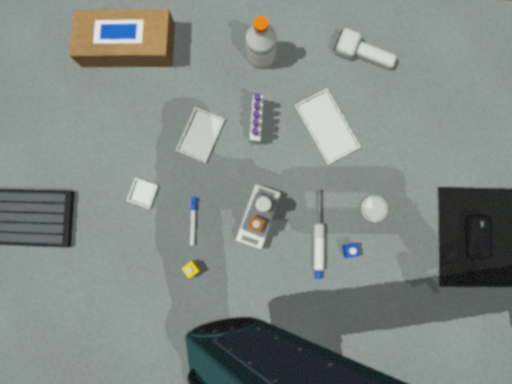

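The scene view has the stack at (232,203) and the top view at (260,215). In the top view:
- **Holders:** long tray (327,126), short tray (201,134), dish (374,208), square tray (143,193).
- **Rack:** (256,117).
- **Could be taken for the bottle:** amber one on the stack (257,224), yellow look-alike (191,269), blue look-alike (352,250). I choose the amber one.
- **Could be taken for the vial:** the white cap on the stack (264,203), the big bottle with the orange cap (262,45).

```bash
cat > h.py <<'E'
from plant import *
import cv2,numpy as np
def rays(n,uv):
    c=calibration(n);K=np.array([[c['fx'],0,c['cx']],[0,c['fy'],c['cy']],[0,0,1]])
    uv=np.asarray(uv,float).reshape(-1,1,2)
    p=cv2.undistortPoints(uv,K,np.array(c['dist_coeffs'])).reshape(-1,2)
    d=np.c_[p,np.ones(len(p))]
    return d,np.array(c['R']),np.array(c['t'])
def cloud(n,d):
    h,w=d.shape;v,u=np.mgrid[:h,:w]
    r,R,t=rays(n,np.c_[u.ravel(),v.ravel()])
    X=(r*d.reshape(-1,1)-t)@R
    X[d.ravel()==0]=np.nan
    return X.reshape(h,w,3)
def plane(n,uv,z):
    r,R,t=rays(n,uv);o=-R.T@t;D=r@R
    return o+D*((z-o[2])/D[:,2])[:,None]
def rect(xy):
    (c,s,a)=cv2.minAreaRect((np.asarray(xy)*1000).astype(np.float32))
    if s[0]<s[1]: s=s[::-1];a+=90
    return np.round(c,1),np.round(s,1),round((a+90)%180-90,1)
E
python3 - <<'E'
from h import *
C={}
for n in("scene","top"):
    C[n]=cloud(n,np.load(f"pics/{n}0.npy"))
    p=cv2.imread(f"pics/{n}0.png");g=p.min(2);S=p.max(2)-p.min(2)
    seeds={"top":dict(long=(327,126),short=(201,134),dish=(374,208),sq=(143,193)),"scene":dict(long=(281,325),short=(342,202),dish=(156,316),sq=(313,141))}[n]
    for k,(u,v) in seeds.items():
        m=((g>175)).astype(np.uint8); m=cv2.morphologyEx(m,cv2.MORPH_CLOSE,np.ones((3,3)))
        _,L=cv2.connectedComponents(m);M=L==L[v,u]
        vv,uu=np.nonzero(M);X=plane(n,np.c_[uu,vv],.009 )
        z=C[n][M][:,2]
        print(n,k,L[v,u],M.sum(),rect(X[:,:2]),"zmed mm",np.round(np.nanpercentile(z,[10,50,90])*1000,1))
    # stack by height
    s={"top":(260,215),"scene":(232,203)}[n]
    X=C[n];c=plane(n,[s],.03)[0]
    near=np.hypot(X[...,0]-c[0],X[...,1]-c[1])<.11
    for lo,hi in((.024,.044),(.054,.072),(.088,.105),(.105,.125)):
        M=(near&(X[...,2]>lo)&(X[...,2]<hi)).astype(np.uint8)
        N,L,st,ce=cv2.connectedComponentsWithStats(M)
        for i in range(1,N):
            if st[i,4]>12:
                Q=X[L==i]; print(n,lo,"px",ce[i].round(),st[i,4],rect(Q[:,:2]),"z",np.round(np.percentile(Q[:,2],[10,50,90])*1000,1))
    P={"top":(210,165),"scene":(185,150)}[n]
    cv2.imwrite(f"pics/crop_{n}.png",cv2.resize(p[P[1]:P[1]+95,P[0]:P[0]+95],None,fx=6,fy=6,interpolation=cv2.INTER_CUBIC))
a,b=[cv2.imread(f"pics/crop_{n}.png") for n in("top","scene")]
cv2.imwrite("pics/crop.png",cv2.resize(np.hstack([a,b]),(800,400)))
E
```

```text
scene long 23 4558 (array([ 663.9, -169.1]), array([168.4,  92.3]), 29.4) zmed mm [0.3 2.  6.8]
scene short 9 1180 (array([639.3, 133.7]), array([107.9,  67.9]), -21.6) zmed mm [-0.2  1.4  3.8]
scene dish 24 660 (array([ 469.8, -283.3]), array([55.9, 49.9]), 44.9) zmed mm [0.4 2.1 4.6]
scene sq 1 329 (array([490.6, 276.9]), array([60.1, 59.6]), 72.2) zmed mm [-0.1  1.9  7.9]
scene 0.024 px [235. 211.] 663 (array([438.9,  -7.6]), array([142.4,  64. ]), -16.9) z [28.3 32.2 37.8]
scene 0.054 px [230. 199.] 461 (array([441.9,  -9.8]), array([90.4, 52.4]), -21.1) z [57.3 62.2 66.7]
scene 0.088 px [222. 177.] 163 (array([420.5,  -4.1]), array([30.7, 29.9]), -24.7) z [90.7 96.1 99. ]
scene 0.088 px [235. 193.] 93 (array([469.3, -25.5]), array([32.2, 14.9]), 41.9) z [ 89.8  96.5 103.4]
scene 0.105 px [221. 172.] 44 (array([421.1,  -4.9]), array([15.2, 14.4]), -41.8) z [106.4 108.2 109.6]
scene 0.105 px [235. 185.] 181 (array([463.3, -17.4]), array([32.1, 31.2]), -54.4) z [107.  108.4 109.6]
top long 5 2532 (array([ 661.9, -167.8]), array([168.7,  92.9]), 29.3) zmed mm [0.5 3.1 7.7]
top short
[... 161 characters left out ...]
[0.7 3.  6.6]
top sq 15 620 (array([488. , 278.7]), array([61.9, 60.7]), -17.9) zmed mm [0.  3.  8.9]
top 0.024 px [256. 218.] 695 (array([436.5,  -5.2]), array([140. ,  64.8]), -17.7) z [31.3 33.5 35.8]
top 0.024 px [273. 214.] 15 (array([444.9, -39.8]), array([24.8,  3. ]), -17.2) z [28.6 32.2 34.4]
top 0.054 px [259. 216.] 538 (array([438.3,  -8.1]), array([90.2, 52.3]), -21.0) z [61.3 63.5 65.7]
top 0.088 px [256. 224.] 147 (array([417. ,  -2.5]), array([30., 29.]), 64.9) z [95.2 97.4 99.4]
top 0.105 px [263. 204.] 179 (array([459.8, -16.3]), array([30., 30.]), -88.6) z [107.4 109.5 111.3]
top 0.105 px [256. 224.] 43 (array([416.9,  -2.3]), array([12.9, 12.8]), 1.7) z [107.4 109.4 111.2]
```

View pics/crop.png

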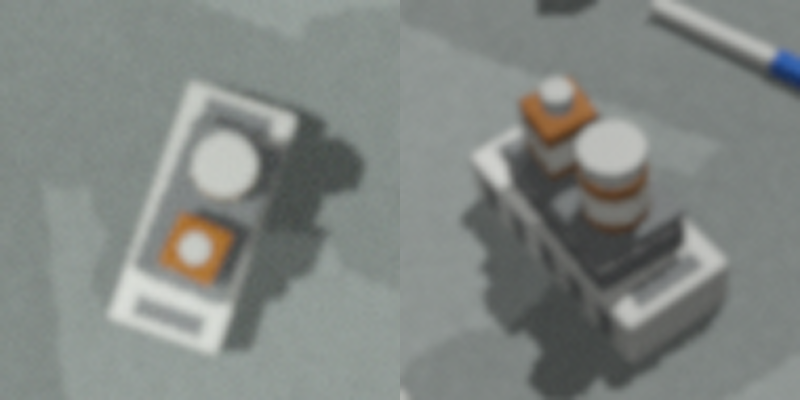

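The crop confirms the choice. The amber square bottle with the narrow cap is at the near end and the round vial with the wide cap at the far end. Both views agree on heights to about 1–2 mm (34/64/110). The dish and short tray came out smaller than their real size, so I'll measure those again and add a "how far to go" helper.

```bash
cat >> h.py <<'E'
from scipy.spatial.transform import Rotation as Rn
def togo(x,y,zpinch,yaw):
    """shift (mm) and turn in tool axes to put the pinch at x,y,z (mm), tool x at yaw deg (mod 180)"""
    s=read_state();w,a,b,c=s['eef_rot'];R=Rn.from_quat([a,b,c,w])
    best=None
    for k in(0,180):
        T=Rn.from_euler('z',yaw+k,degrees=True)*Rn.from_euler('x',180,degrees=True)
        r=(R.inv()*T).as_rotvec()
        if best is None or np.linalg.norm(r)<np.linalg.norm(best): best=r
    d=R.inv().apply(np.array([x,y,zpinch+pinch_z*1000])-s['tcp_pos']*1000)
    print("shift",d.round(1),"turn",best.round(3),"deg",np.degrees(best[2]).round(1),"w",round(s['width']*1000,1),"F",s['contact_force'].round(1),"grip",round(s['gripper_force'],1),"t",s['clock'],"q6",s['q'][5].round(2))
E
python3 - <<'E'
from h import *
for n in("scene","top"):
    p=cv2.imread(f"pics/{n}0.png");g=p.min(2)
    X=cloud(n,np.load(f"pics/{n}0.npy"))
    for k,c0 in dict(short=(635.5,136.5),dish=(467.5,-282),sq=(489,278)).items():
        near=np.hypot(X[...,0]*1000-c0[0],X[...,1]*1000-c0[1])<{"short":85,"dish":50,"sq":55}[k]
        bg=np.median(g[near&(np.hypot(X[...,0]*1000-c0[0],X[...,1]*1000-c0[1])>{"short":72,"dish":36,"sq":45}[k])])
        fg=np.percentile(g[near],90);m=(near&(g>(bg+fg)/2)).astype(np.uint8)
        N,L,st,_=cv2.connectedComponentsWithStats(m);i=1+st[1:,4].argmax()
        vv,uu=np.nonzero(L==i);P=plane(n,np.c_[uu,vv],.006)[:,:2]
        print(n,k,bg,fg,rect(P),np.round((P.min(0)+P.max(0))*500,1))
togo(461.5,-17,94+60,-21)
E
```

```text
scene short 128.0 193.30000000000018 (array([636.3, 142.3]), array([118.8,  81.7]), -21.6) [636.4 142.4]
scene dish 125.0 184.0 (array([ 463.5, -281.8]), array([62. , 61.4]), -49.4) [ 463.7 -281.7]
scene sq 142.0 206.0 (array([489.4, 279.8]), array([60.4, 59.8]), 72.2) [489.1 273.1]
top short 133.0 195.0 (array([635.8, 142. ]), array([120.1,  80.9]), -21.3) [634.9 143.1]
top dish 131.0 193.0 (array([ 462.4, -280.7]), array([60.5, 59.8]), -88.8) [ 462.4 -280.5]
top sq 148.0 215.0 (array([488.1, 279.5]), array([60.4, 59.8]), -17.5) [488.4 279.7]
shift [ 436.  -447.3   87.4] turn [-0.002  0.     0.665] deg 38.1 w 87.9 F [ 0.1  1.2 -0.3] grip 0.0 t 0.1 q6 -0.12
```

```bash
python3 -m inch '33 -34 0 0 0 0.12 1; 67 -69 0 0 0 0.24 1; 101 -103 0 0 0 0.36 1; 134 -137 0 0 0 0.48 1; 168 -172 0 0 0 0.6 1' 15; python3 -m inch '33 -34 0 0 0 0.05 1; 67 -69 0 0 0 0.065 1; 101 -103 0 0 0 0.065 1; 134 -137 0 0 0 0.065 1; 168 -172 0 0 0 0.065 1'; python3 -c "
from h import *
togo(461.5,-17,94+60,-21)"
```

```text
clock: 0.6
tcp_pos: [0.2869, -0.3577, 0.3024]
eef_rot: [-0.0, 0.988, -0.153, -0.0]
contact_force: [2.0, -1.0, 0.9]
width: 0.0877
gripper_force: 0.0
clock: 1.1
tcp_pos: [0.4993, -0.2437, 0.3024]
eef_rot: [-0.0, 0.983, -0.182, -0.0]
contact_force: [-0.1, -0.3, 1.4]
width: 0.0882
gripper_force: 0.0
shift [-116.4 -198.2   87.2] turn [0.    0.001 0.   ] deg 0.0 w 88.2 F [-0.1 -0.3  1.4] grip 0.0 t 1.1 q6 1.36
```

```bash
python3 -m inch '-23 -40 17 0 0 0 1; -46 -80 34 0 0 0 1; -70 -120 51 0 0 0 1; -93 -159 68 0 0 0 1; -116 -198 86 0 0 0 1';python3 -m inch '0 0 0 0 0 0 1; 0 0 0 0 0 0 1;0 0 0 0 0 0 1'
python3 - <<'E'
from h import *
# vial/box again from current pictures
togo(461.5,-17,94,-21)
p,d=snapshot("scene");cv2.imwrite("pics/s1.png",cv2.resize(p[110:290,150:390,::-1],(800,600),interpolation=cv2.INTER_CUBIC))
E
```

```text
clock: 1.6
tcp_pos: [0.4599, -0.017, 0.216]
eef_rot: [-0.0, 0.983, -0.182, 0.0]
contact_force: [0.8, -0.3, -0.1]
width: 0.088
gripper_force: 0.0
clock: 1.9
tcp_pos: [0.4614, -0.0195, 0.2171]
eef_rot: [0.0, 0.983, -0.182, 0.001]
contact_force: [-0.1, -0.3, 0.7]
width: 0.088
gripper_force: 0.0
shift [-0.9 -2.4 61.8] turn [ 0.    -0.001  0.   ] deg 0.0 w 88.0 F [-0.1 -0.3  0.7] grip 0.0 t 1.9 q6 1.75
```

View pics/s1.png

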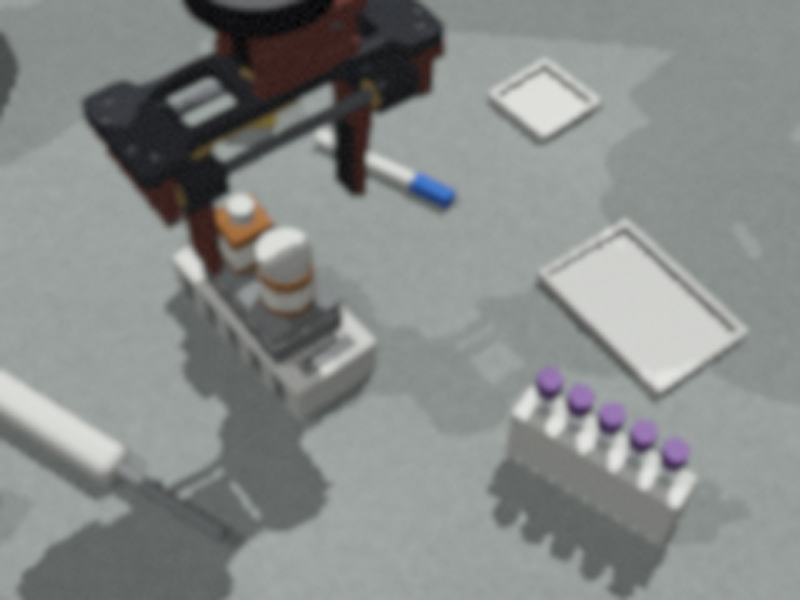

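The open fingers straddle the vial (285,270 in the crop), across the box's width as wanted. Next I lower and grip with a low force.

```bash
python3 -m inch '-1 -2 15 0 0 0 1; -1 -2 30 0 0 0 1; -1 -2 45 0 0 0 1; -1 -2 56 0 0 0 1; -1 -2 62 0 0 0 1' 8; python3 -m inch '0 0 0 0 0 0 0.7;0 0 0 0 0 0 0.5; 0 0 0 0 0 0 0.35; 0 0 0 0 0 0 0.25; 0 0 0 0 0 0 0.2' 8; python3 -m inch '0 0 0 0 0 0 0.2;0 0 0 0 0 0 0.2;0 0 0 0 0 0 0.2;0 0 0 0 0 0 0.2' 10;  python3 -c "
from h import *
togo(461.5,-17,94,-21)"
```

```text
clock: 2.45
tcp_pos: [0.4606, -0.0175, 0.1541]
eef_rot: [-0.0, 0.983, -0.183, -0.0]
contact_force: [0.4, 0.1, 0.8]
width: 0.0877
gripper_force: 0.0
clock: 2.95
tcp_pos: [0.4606, -0.0165, 0.155]
eef_rot: [-0.0, 0.983, -0.182, 0.0]
contact_force: [0.2, 0.5, -0.9]
width: 0.0516
gripper_force: 0.0
clock: 3.35
tcp_pos: [0.4604, -0.0165, 0.1548]
eef_rot: [-0.0, 0.983, -0.182, 0.0]
contact_force: [0.3, 0.2, 2.2]
width: 0.0337
gripper_force: 10.0
shift [ 1.2  0.1 -0.5] turn [-0. -0.  0.] deg 0.0 w 33.7 F [0.3 0.2 2.2] grip 10.0 t 3.35 q6 1.75
```

```bash
python3 -m inch '0 0 -4 0 0 0 0.2;0 0 -12 0 0 0 0.2;0 0 -25 0 0 0 0.2;0 0 -40 0 0 0 0.2;0 0 -50 0 0 0 0.2' 12; python3 -m inch '0 0 0 0 0 0 0.2;0 0 0 0 0 0 0.2' ; python3 -c "
from h import *
togo(463,-281,100,-21)
togo(463,-281,100,10)"
```

```text
clock: 3.85
tcp_pos: [0.4607, -0.0165, 0.206]
eef_rot: [-0.0, 0.983, -0.182, 0.001]
contact_force: [0.0, -0.7, -0.6]
width: 0.0337
gripper_force: 12.0
clock: 4.05
tcp_pos: [0.4604, -0.0165, 0.2048]
eef_rot: [-0.0, 0.983, -0.182, 0.0]
contact_force: [-0.6, 0.5, -0.9]
width: 0.0339
gripper_force: 12.0
shift [ 97.1 246.   43.5] turn [-0.    -0.001  0.   ] deg 0.0 w 33.9 F [-0.6  0.5 -0.9] grip 12.0 t 4.05 q6 1.75
shift [ 97.1 246.   43.5] turn [-0.    -0.001 -0.541] deg -31.0 w 33.9 F [-0.6  0.5 -0.9] grip 12.0 t 4.05 q6 1.75
```

```bash
python3 -m inch '5 12 0 0 0 0 0.2;15 37 0 0 0 0 0.2;26 66 0 0 0 0 0.2;37 95 0 0 0 0 0.2;48 123 0 0 0 0 0.2'; python3 -m inch '12 29 0 0 0 0 0.2;23 58 5 0 0 0 0.2;34 85 10 0 0 0 0.2;43 109 15 0 0 0 0.2;49 123 20 0 0 0 0.2'; python3 -m inch '0 0 5 0 0 0 0.2;0 0 20 0 0 0 0.2;0 0 30 0 0 0 0.2'; python3 -c "
from h import *
togo(463,-281,33,-21)"
```

```text
clock: 4.55
tcp_pos: [0.4605, -0.1504, 0.2039]
eef_rot: [-0.0, 0.983, -0.182, -0.001]
contact_force: [1.1, 0.2, -0.2]
width: 0.0337
gripper_force: 12.0
clock: 5.05
tcp_pos: [0.4623, -0.2835, 0.1837]
eef_rot: [0.0, 0.983, -0.183, -0.0]
contact_force: [0.2, -0.4, -0.7]
width: 0.0335
gripper_force: 12.0
clock: 5.35
tcp_pos: [0.4621, -0.2797, 0.1534]
eef_rot: [-0.001, 0.983, -0.182, -0.001]
contact_force: [-0.5, -0.4, -1.9]
width: 0.0339
gripper_force: 12.0
shift [ 1.4  1.  59.1] turn [-0.001  0.002  0.001] deg 0.0 w 33.9 F [-0.5 -0.4 -1.9] grip 12.0 t 5.35 q6 1.26
```

```bash
python3 -m inch '1 1 14 0 0 0 0.2;1 1 28 0 0 0 0.2;1 1 42 0 0 0 0.2;1 1 50 0 0 0 0.2;1 1 54 0 0 0 0.2'; python3 -m inch '0 0 1 0 0 0 0.2;0 0 2 0 0 0 0.2;0 0 3 0 0 0 0.2;0 0 3 0 0 0 0.2'; python3 -c "
from h import *
togo(463,-281,33,-21)"
```

```text
clock: 5.85
tcp_pos: [0.463, -0.2811, 0.0997]
eef_rot: [-0.001, 0.983, -0.182, -0.001]
contact_force: [-0.3, 0.1, -1.0]
width: 0.0337
gripper_force: 12.0
clock: 6.25
tcp_pos: [0.4636, -0.2823, 0.098]
eef_rot: [0.0, 0.983, -0.182, 0.0]
contact_force: [-0.2, 0.1, -0.1]
width: 0.0338
gripper_force: 12.0
shift [-1.1 -1.   3.7] turn [ 0.    -0.001  0.   ] deg 0.0 w 33.8 F [-0.2  0.1 -0.1] grip 12.0 t 6.25 q6 1.26
```

Run:
```python
from h import *
p,d=snapshot("scene");cv2.imwrite("pics/s2.png",cv2.resize(p[225:345,80:240,::-1],(800,600),interpolation=cv2.INTER_CUBIC))
```

```text
(no output)
```

View pics/s2.png

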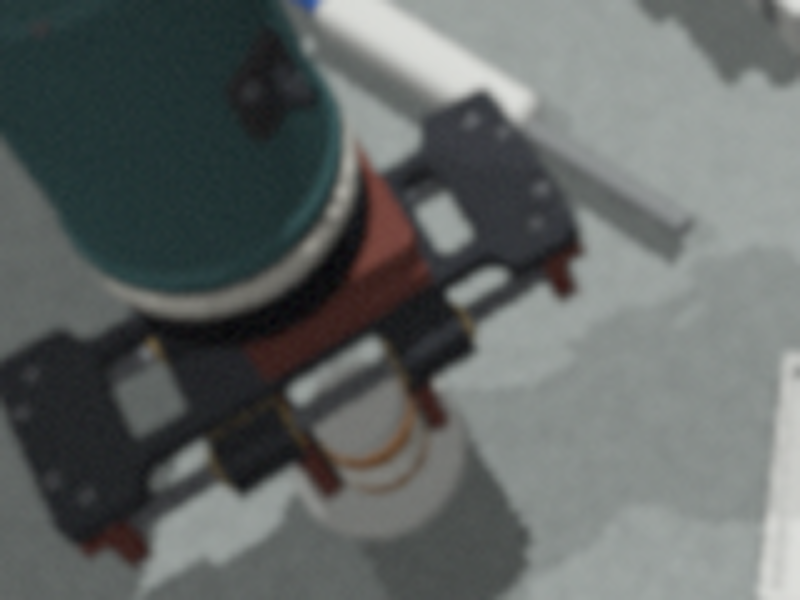

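The vial hangs inside the dish (vial about (370,440), dish about (390,470)) and hasn't touched the floor yet. I'll go down in small steps until I feel contact.

```bash
for i in 1 ; do python3 -m inch '0 0 1 0 0 0 0.2;0 0 1.5 0 0 0 0.2;0 0 2 0 0 0 0.2;0 0 2 0 0 0 0.2;0 0 2 0 0 0 0.2' | egrep 'tcp|cont'; python3 -m inch '0 0 1 0 0 0 0.2;0 0 1 0 0 0 0.2;0 0 1 0 0 0 0.2' | egrep 'tcp|cont';python3 -m inch '0 0 1 0 0 0 0.2;0 0 1 0 0 0 0.2;0 0 1 0 0 0 0.2' | egrep 'tcp|cont'; done
```

```text
tcp_pos: [0.4634, -0.2822, 0.0956]
contact_force: [0.2, -0.4, -0.6]
tcp_pos: [0.4634, -0.2822, 0.0946]
contact_force: [0.1, 0.7, -0.9]
tcp_pos: [0.4635, -0.2823, 0.0938]
contact_force: [-0.7, 0.6, 1.9]
```

```bash
python3 -m inch '0 0 0.7 0 0 0 0.2;0 0 0.7 0 0 0 0.2;0 0 0.7 0 0 0 0.2' | egrep 'tcp|cont'; python3 -c "
from h import *
togo(463,-281,33,-21)"
```

```text
tcp_pos: [0.4635, -0.2822, 0.0937]
contact_force: [-1.6, 1.2, 9.9]
shift [-0.9 -1.  -0.6] turn [ 0. -0.  0.] deg 0.0 w 33.4 F [-1.6  1.2  9.9] grip 12.0 t 7.7 q6 1.26
```

Firm contact with the floor. Releasing and going up.

```bash
python3 -m inch '0 0 -0.5 0 0 0 0.4;0 0 -0.5 0 0 0 0.45;0 0 -0.5 0 0 0 0.5;0 0 -0.5 0 0 0 0.6;0 0 -0.5 0 0 0 0.7'; python3 -m inch '0 0 -10 0 0 0 0.7;0 0 -30 0 0 0 0.8;0 0 -60 0 0 0 1;0 0 -95 0 0 0 1;0 0 -125 0 0 0 1'; python3 -m inch '0 0 0 0 0 0 1'|egrep tcp; python3 -c "
from h import *
togo(418,-3,160,-24)"
```

```text
clock: 8.2
tcp_pos: [0.4634, -0.2822, 0.0933]
eef_rot: [-0.0, 0.983, -0.182, -0.0]
contact_force: [-0.0, 0.0, -0.0]
width: 0.0564
gripper_force: 0.0
clock: 8.7
tcp_pos: [0.4635, -0.2822, 0.2207]
eef_rot: [0.0, 0.983, -0.182, 0.0]
contact_force: [0.3, -0.5, -0.3]
width: 0.0868
gripper_force: 0.0
tcp_pos: [0.4655, -0.2838, 0.2233]
shift [-1.448e+02 -2.452e+02  2.000e-01] turn [ 0.002 -0.008  0.053] deg 3.0 w 87.7 F [ 0.1 -0.1  0.8] grip 0.0 t 8.8 q6 1.26
```

```bash
python3 -m inch '-24 -40 0 0 0 0.05 1;-48 -81 0 0 0 0.05 1;-71 -122 0 0 0 0.05 1;-95 -162 0 0 0 0.05 1;-119 -203 0 0 0 0.05 1'|egrep tcp; python3 -m inch '-18 -30 0 0 0 0 1;-23 -40 0 0 0 0 1;-23 -40 0 0 0 0 1;-23 -40 0 0 0 0 1'
python3 - <<'E'
from h import *
togo(418,-3,94,-24)
for n,(lo,hi),c0 in(("scene",(.1,.115),(418,-3)),("top",(.03,.06),(463,-281)),("scene",(.03,.06),(463,-281)),("scene",(.088,.115),(418,-3))):
    p,d=snapshot(n);X=cloud(n,d)*1
    M=(np.hypot(X[...,0]*1e3-c0[0],X[...,1]*1e3-c0[1])<30)&(X[...,2]>lo)&(X[...,2]<hi)
    print(n,c0,M.sum(),np.nanmedian(X[M],0).round(4),rect(X[M][:,:2]) if M.sum()>5 else 0)
E
```

```text
tcp_pos: [0.424, -0.0484, 0.2182]
clock: 9.7
tcp_pos: [0.4207, -0.0049, 0.2185]
eef_rot: [0.0, 0.978, -0.206, 0.0]
contact_force: [0.6, -0.1, 0.3]
width: 0.0877
gripper_force: 0.0
shift [-3.3 -0.7 63.2] turn [ 0.    -0.001  0.003] deg 0.2 w 87.7 F [ 0.6 -0.1  0.3] grip 0.0 t 9.7 q6 1.81
scene (418, -3) 55 [ 0.4216 -0.005   0.1077] (array([420.3,  -4.2]), array([15.8, 14.7]), -49.3)
top (463, -281) 185 [ 0.4633 -0.2793  0.0481] (array([ 463.6, -280.8]), array([32.5, 30.9]), -77.1)
scene (463, -281) 332 [ 0.4696 -0.2837  0.0476] (array([ 466. , -282.6]), array([32.4, 31.9]), -48.2)
scene (418, -3) 209 [ 0.4246 -0.0079  0.0964] (array([420.6,  -4.2]), array([30.2, 30.1]), 66.1)
```

The vial stands in the dish, centred to about 2 mm and with its top at 49 mm. The bottle hasn't moved. Lowering onto it.

```bash
python3 -m inch '-2 0 15 0 0 0 1; -2 0 30 0 0 0 1; -2 0 45 0 0 0 1; -2 0 57 0 0 0 1; -2 0 63 0 0 0 1' 8 | egrep 'tcp|cont'; python3 -m inch '0 0 0 0 0 0 0.7;0 0 0 0 0 0 0.5; 0 0 0 0 0 0 0.35; 0 0 0 0 0 0 0.25; 0 0 0 0 0 0 0.2' 8 |egrep width; python3 -m inch '0 0 0 0 0 0 0.2;0 0 0 0 0 0 0.2;0 0 0 0 0 0 0.15;0 0 0 0 0 0 0.15;0 0 0 0 0 0 0.15' 12
```

```text
tcp_pos: [0.4181, -0.0041, 0.1546]
contact_force: [-0.8, -0.0, -0.6]
width: 0.051
clock: 11.4
tcp_pos: [0.4183, -0.0033, 0.1556]
eef_rot: [-0.0, 0.978, -0.207, 0.0]
contact_force: [-0.8, 0.4, 1.9]
width: 0.0301
gripper_force: 12.0
```

```bash
python3 -m inch '0 0 -4 0 0 0 0.15;0 0 -12 0 0 0 0.15;0 0 -25 0 0 0 0.15;0 0 -40 0 0 0 0.15;0 0 -50 0 0 0 0.15' | egrep 'tcp|wid'; python3 -m inch '0 0 0 0 0 0 0.15;0 0 0 0 0 0 0.15'|egrep wid ; python3 -c "
from h import *
togo(488.5,279.5,100,-17.7)"
```

```text
tcp_pos: [0.4186, -0.0034, 0.2068]
width: 0.0299
width: 0.0298
shift [ -50.2 -287.1   44.4] turn [-0.    -0.001 -0.107] deg -6.1 w 29.8 F [ 1.4  0.3 -0.5] grip 12.0 t 12.1 q6 1.81
```

```bash
python3 -m inch '-2 -12 0 0 0 -0.02 0.15;-6 -38 0 0 0 -0.05 0.15;-11 -67 0 0 0 -0.08 0.15;-17 -97 0 0 0 -0.107 0.15;-22 -127 0 0 0 -0.107 0.15'|egrep tcp; python3 -c "
from h import *
togo(488.5,279.5,100,-17.7)"
```

```text
tcp_pos: [0.4491, 0.1236, 0.2047]
shift [  -9.6 -160.6   43.4] turn [0.    0.002 0.001] deg 0.1 w 30.1 F [ 0.6  0.8 -1. ] grip 12.0 t 12.6 q6 2.0
```

```bash
python3 -m inch '-2 -30 0 0 0 0 0.15;-4 -60 5 0 0 0 0.15;-6 -90 10 0 0 0 0.15;-8 -120 15 0 0 0 0.15;-9 -143 20 0 0 0 0.15'|egrep tcp; python3 -m inch '0 -10 5 0 0 0 0.15;0 -14 15 0 0 0 0.15;0 -14 23 0 0 0 0.15;0 -14 23 0 0 0 0.15';python3 -c "
from h import *
togo(488.5,279.5,33.5,-17.7)"
```

```text
tcp_pos: [0.4841, 0.2632, 0.1843]
clock: 13.5
tcp_pos: [0.4873, 0.2727, 0.1608]
eef_rot: [0.001, 0.988, -0.154, -0.002]
contact_force: [-0.5, -0.5, -0.4]
width: 0.0295
gripper_force: 12.0
shift [-0.7 -7.  65.9] turn [ 0.003  0.003 -0.001] deg -0.0 w 29.5 F [-0.5 -0.5 -0.4] grip 12.0 t 13.5 q6 2.27
```

```bash
python3 -m inch '-1 -4 14 0 0 0 0.15;-1 -6 28 0 0 0 0.15;-1 -6 42 0 0 0 0.15;-1 -6 54 0 0 0 0.15;-1 -6 59 0 0 0 0.15'|egrep tcp; python3 -m inch '0 0 1 0 0 0 0.15;0 0 2 0 0 0 0.15;0 0 3 0 0 0 0.15;0 0 3 0 0 0 0.15'|egrep 'tcp|cont';python3 - <<'E'
from h import *
togo(488.5,279.5,33.5,-17.7)
p,d=snapshot("scene");cv2.imwrite("pics/s3.png",cv2.resize(p[80:170,250:370,::-1],(800,600),interpolation=cv2.INTER_CUBIC))
E
```

```text
tcp_pos: [0.4887, 0.2795, 0.1016]
tcp_pos: [0.4899, 0.2802, 0.1009]
contact_force: [0.2, 0.9, -0.8]
shift [-1.1  1.   6.1] turn [-0.001 -0.001 -0.   ] deg -0.0 w 30.0 F [ 0.2  0.9 -0.8] grip 12.0 t 14.4 q6 2.28
```

View pics/s3.png

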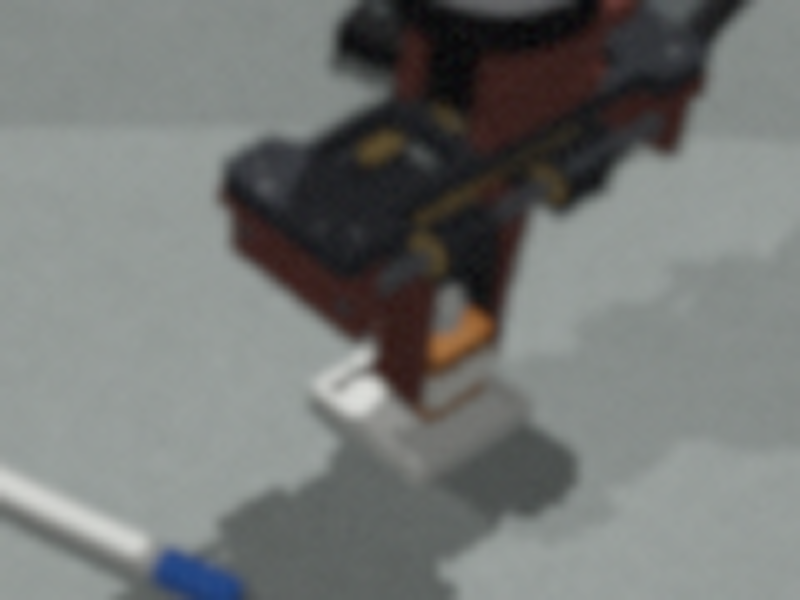

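The bottle (455,385) is held over the middle of the square tray. Lowering to contact.

```bash
python3 -m inch '-1 1 1.5 0 0 0 0.15;-1 1 3 0 0 0 0.15;-1 1 4.5 0 0 0 0.15;-1 1 5 0 0 0 0.15;-1 1 5 0 0 0 0.15' | egrep 'tcp|cont'; for i in 1; do python3 -m inch '0 0 0.8 0 0 0 0.15;0 0 0.8 0 0 0 0.15;0 0 0.8 0 0 0 0.15' | egrep 'tcp|cont'; python3 -m inch '0 0 0.8 0 0 0 0.15;0 0 0.8 0 0 0 0.15;0 0 0.8 0 0 0 0.15' | egrep 'tcp|cont'; done
```

```text
tcp_pos: [0.4883, 0.2793, 0.0954]
contact_force: [-0.3, 0.1, 0.2]
tcp_pos: [0.4884, 0.2793, 0.0947]
contact_force: [0.0, -0.2, -1.6]
tcp_pos: [0.4884, 0.2794, 0.0946]
contact_force: [-1.9, -0.7, 6.0]
```

Contact at 6 N. Releasing, going up and heading back to the box.

```bash
python3 -m inch '0 0 0 0 0 0 0.38;0 0 0 0 0 0 0.43;0 0 0 0 0 0 0.5;0 0 0 0 0 0 0.6;0 0 0 0 0 0 0.7'|egrep 'cont|wid'; python3 -m inch '0 0 -10 0 0 0 0.7;0 0 -30 0 0 0 0.8;0 0 -60 0 0 0 1;0 0 -85 0 0 0 1;0 0 -105 0 0 0 1'|egrep tcp; python3 -m inch '0 0 0 0 0 0 1'|egrep tcp
python3 - <<'E'
from h import *
togo(440,-9,130,-21)
for n,(lo,hi),c0,r in(("top",(.03,.06),(488.5,279.5),30),("scene",(.03,.06),(488.5,279.5),30),("scene",(.054,.072),(440,-9),70),("top",(.054,.072),(440,-9),70)):
    p,d=snapshot(n);X=cloud(n,d)*1
    M=(np.hypot(X[...,0]*1e3-c0[0],X[...,1]*1e3-c0[1])<r)&(X[...,2]>lo)&(X[...,2]<hi)
    print(n,c0,M.sum(),np.nanmedian(X[M],0).round(4),rect(X[M][:,:2]) if M.sum()>5 else 0)
E
```

```text
contact_force: [0.4, 0.9, 0.3]
width: 0.0562
tcp_pos: [0.4887, 0.2795, 0.2012]
tcp_pos: [0.4901, 0.2801, 0.2023]
shift [ 40.2 290.7  10. ] turn [-0.004 -0.005  0.057] deg 3.3 w 88.4 F [ 0.6 -0.2 -0.5] grip 0.0 t 16.65 q6 2.28
top (488.5, 279.5) 0 [nan nan nan] 0
scene (488.5, 279.5) 127 [0.4933 0.2743 0.0358] (array([490.3, 279.2]), array([33.2, 30.8]), 73.3)
scene (440, -9) 933 [ 0.4447 -0.0125  0.0622] (array([441.7,  -9.5]), array([91.3, 52.9]), -21.1)
top (440, -9) 931 [ 0.438  -0.0081  0.0636] (array([438.4,  -8.1]), array([90.3, 52.5]), -21.1)
  return np.nanmean(a, axis, out=out, keepdims=keepdims)
```

The bottle stands in its tray and the box hasn't moved: (440,-9), yaw -21°.

```bash
python3 -m inch '6 45 0 0 0 0.057 1;12 90 0 0 0 0.057 1;18 135 0 0 0 0.057 1;25 180 0 0 0 0.057 1;31 225 0 0 0 0.057 1'|egrep tcp;  python3 -m inch '2 30 0 0 0 0 1;3 55 5 0 0 0 1;4 65 10 0 0 0 1;4 65 10 0 0 0 1;4 65 10 0 0 0 1'|egrep tcp; python3 -c "
from h import *
togo(440,-9,61,-21)"
```

```text
tcp_pos: [0.4482, 0.0541, 0.1978]
tcp_pos: [0.4299, -0.006, 0.1884]
shift [10.6 -0.8 66.1] turn [-0.     0.001 -0.   ] deg -0.0 w 88.1 F [-0.   0.3  0.4] grip 0.0 t 17.85 q6 1.76
```

```bash
python3 -m inch '6 0 15 0 0 0 1; 10 -1 32 0 0 0 1; 10 -1 48 0 0 0 1; 10 -1 60 0 0 0 1; 10 -1 66 0 0 0 1' 15 | egrep 'tcp|cont'; python3 -m inch '0 0 0 0 0 0 0.8;0 0 0 0 0 0 0.68; 0 0 0 0 0 0 0.6; 0 0 0 0 0 0 0.5; 0 0 0 0 0 0 0.45' 15 |egrep 'tcp|width'; python3 -m inch '0 0 0 0 0 0 0.4;0 0 0 0 0 0 0.4;0 0 0 0 0 0 0.4' 20
```

```text
tcp_pos: [0.4397, -0.0079, 0.1219]
contact_force: [-0.4, 0.1, 0.7]
tcp_pos: [0.4398, -0.0092, 0.1233]
width: 0.052
clock: 19.15
tcp_pos: [0.4399, -0.0093, 0.1233]
eef_rot: [-0.0, 0.983, -0.182, 0.0]
contact_force: [-1.0, 0.9, 6.0]
width: 0.0522
gripper_force: 20.0
```

```bash
python3 -m inch '0 0 -3 0 0 0 0.4;0 0 -10 0 0 0 0.4;0 0 -22 0 0 0 0.4;0 0 -36 0 0 0 0.4;0 0 -46 0 0 0 0.4' | egrep 'tcp|wid'; python3 -m inch '0 0 0 0 0 0 0.4;0 0 0 0 0 0 0.4'; python3 -c "
from h import *
togo(636,142,75,-21.5)"
```

```text
tcp_pos: [0.4396, -0.0092, 0.1698]
width: 0.0518
clock: 19.85
tcp_pos: [0.4396, -0.0092, 0.169]
eef_rot: [-0.0, 0.983, -0.182, 0.0]
contact_force: [0.4, -1.1, -1.0]
width: 0.0516
gripper_force: 20.0
shift [ 129.2 -211.5   32.8] turn [-0.    -0.001  0.009] deg 0.5 w 51.6 F [ 0.4 -1.1 -1. ] grip 20.0 t 19.85 q6 1.76
```

```bash
python3 -m inch '5 -10 0 0 0 0.009 0.4;18 -30 0 0 0 0.009 0.4;32 -53 0 0 0 0.009 0.4;47 -77 0 0 0 0.009 0.4;62 -101 0 0 0 0.009 0.4'|egrep tcp; python3 -m inch '14 -24 0 0 0 0 0.4;29 -48 5 0 0 0 0.4;43 -71 10 0 0 0 0.4;55 -91 15 0 0 0 0.4;63 -105 20 0 0 0 0.4'|egrep tcp; python3 -m inch '2 -4 5 0 0 0 0.4;2 -4 10 0 0 0 0.4;2 -4 10 0 0 0 0.4;2 -4 10 0 0 0 0.4';python3 -c "
from h import *
togo(636,142,31,-21.5)"
```

```text
tcp_pos: [0.5345, 0.0642, 0.1681]
tcp_pos: [0.6321, 0.1394, 0.1475]
clock: 21.25
tcp_pos: [0.6331, 0.14, 0.1385]
eef_rot: [0.0, 0.982, -0.187, -0.001]
contact_force: [0.2, -0.0, -0.8]
width: 0.0519
gripper_force: 20.0
shift [ 2.1 -3.  46.2] turn [ 0.001  0.001 -0.001] deg -0.0 w 51.9 F [ 0.2 -0.  -0.8] grip 20.0 t 21.25 q6 2.06
```

```bash
python3 -m inch '2 -3 10 0 0 0 0.4;2 -3 20 0 0 0 0.4;2 -3 30 0 0 0 0.4;2 -3 37 0 0 0 0.4;2 -3 40 0 0 0 0.4'|egrep tcp; python3 -m inch '0 0 1 0 0 0 0.4;0 0 2 0 0 0 0.4;0 0 2 0 0 0 0.4;0 0 2 0 0 0 0.4'|egrep 'tcp|cont';python3 - <<'E'
from h import *
togo(636,142,31,-21.5)
p,d=snapshot("scene");cv2.imwrite("pics/s4.png",cv2.resize(p[150:270,280:440,::-1],(800,600),interpolation=cv2.INTER_CUBIC))
E
```

```text
tcp_pos: [0.6363, 0.1424, 0.0975]
tcp_pos: [0.6373, 0.1426, 0.0973]
contact_force: [0.2, 0.3, -0.5]
shift [-1.  1.  5.] turn [-0.    -0.001  0.   ] deg 0.0 w 51.7 F [ 0.2  0.3 -0.5] grip 20.0 t 22.15 q6 2.06
```

View pics/s4.png

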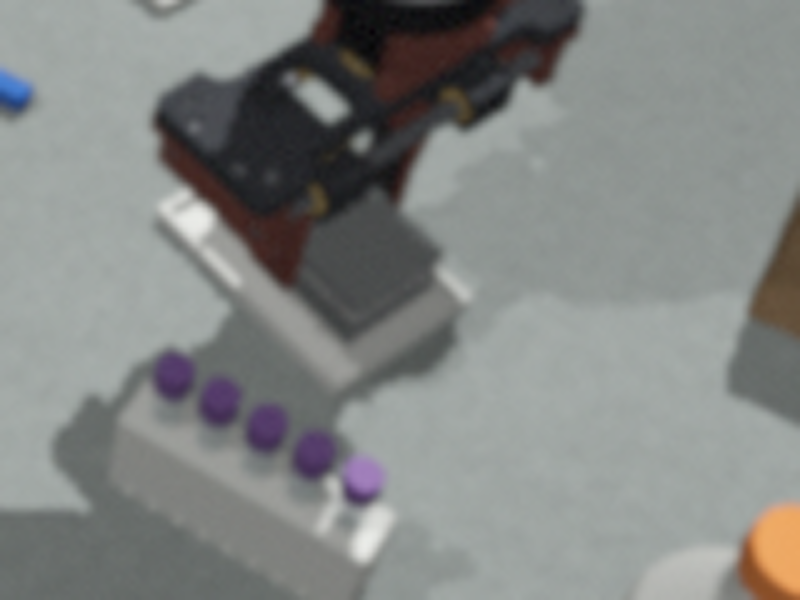

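The box (360,260) hangs inside the short tray's rim (corner (340,380)) and parallel to it. The rack is clear. Lowering to contact.

```bash
python3 -m inch '-1 1 1.5 0 0 0 0.4;-1 1 3 0 0 0 0.4;-1 1 3.5 0 0 0 0.4;-1 1 4 0 0 0 0.4;-1 1 4 0 0 0 0.4' | egrep 'tcp|cont';  python3 -m inch '0 0 0.8 0 0 0 0.4;0 0 0.8 0 0 0 0.4;0 0 0.8 0 0 0 0.4' | egrep 'tcp|cont'; python3 -m inch '0 0 0.7 0 0 0 0.4;0 0 0.7 0 0 0 0.4;0 0 0.7 0 0 0 0.4' | egrep 'tcp|cont'
```

```text
tcp_pos: [0.6357, 0.142, 0.0928]
contact_force: [-0.2, 0.3, -0.5]
tcp_pos: [0.6358, 0.142, 0.0924]
contact_force: [-1.2, -0.6, 2.3]
tcp_pos: [0.6358, 0.142, 0.0923]
contact_force: [-2.1, -0.1, 7.6]
```

```bash
python3 -m inch '0 0 0 0 0 0 0.62;0 0 0 0 0 0 0.66;0 0 0 0 0 0 0.7;0 0 0 0 0 0 0.78;0 0 0 0 0 0 0.8'|egrep 'cont|wid'; python3 -m inch '0 0 -8 0 0 0 0.8;0 0 -25 0 0 0 0.9;0 0 -50 0 0 0 1;0 0 -75 0 0 0 1;0 0 -95 0 0 0 1'|egrep tcp; python3 -m inch '0 0 0 0 0 0 1'|egrep tcp
python3 - <<'E'
from h import *
togo(437.5,-6.5,110,-17.5)
for n,(lo,hi),c0,r in(("top",(.02,.045),(636,142),70),("scene",(.02,.045),(636,142),70),("scene",(.024,.044),(437.5,-6.5),85),("top",(.024,.044),(437.5,-6.5),85)):
    p,d=snapshot(n);X=cloud(n,d)*1
    M=(np.hypot(X[...,0]*1e3-c0[0],X[...,1]*1e3-c0[1])<r)&(X[...,2]>lo)&(X[...,2]<hi)
    print(n,c0,M.sum(),np.nanmedian(X[M],0).round(4),rect(X[M][:,:2]) if M.sum()>5 else 0)
E
```

```text
contact_force: [-0.5, -0.0, 0.4]
width: 0.07
tcp_pos: [0.6361, 0.1421, 0.1885]
tcp_pos: [0.6378, 0.1423, 0.19]
shift [-131.9  211.9   17.3] turn [-0.003 -0.006 -0.07 ] deg -4.0 w 87.7 F [ 0.4 -0.5 -0.4] grip 0.0 t 24.4 q6 2.06
top (636, 142) 353 [0.6172 0.1435 0.0323] (array([633.7, 139. ]), array([99.7, 38. ]), 2.1)
scene (636, 142) 844 [0.6426 0.1352 0.0309] (array([638.4, 141.7]), array([91. , 54.8]), -20.5)
scene (437.5, -6.5) 1637 [ 0.445  -0.0106  0.0323] (array([439.2,  -7.2]), array([141.8,  64.4]), -17.5)
top (437.5, -6.5) 1645 [ 0.4363 -0.0053  0.0335] (array([436.4,  -5.4]), array([140. ,  64.5]), -17.7)
```

Box seated. The cassette hasn't moved: (438,-6.3), yaw -17.6°.

```bash
python3 -m inch '-24 40 0 0 0 -0.07 1;-49 80 0 0 0 -0.07 1;-74 119 0 0 0 -0.07 1;-99 159 0 0 0 -0.07 1;-120 195 10 0 0 -0.07 1'|egrep tcp;  python3 -m inch '-8 15 10 0 0 0 1;-8 15 10 0 0 0 1;-8 15 10 0 0 0 1;-8 15 10 0 0 0 1'|egrep tcp; python3 -c "
from h import *
togo(438,-6.3,27.5,-17.6)"
```

```text
tcp_pos: [0.4503, 0.0039, 0.1759]
tcp_pos: [0.4419, -0.007, 0.1665]
shift [-4.   0.5 77.7] turn [-0.    -0.001  0.002] deg 0.1 w 87.8 F [ 0.4 -0.  -0. ] grip 0.0 t 25.5 q6 1.7
```

```bash
python3 -m inch '-4 0 15 0 0 0 1; -4 0 32 0 0 0 1; -4 0 50 0 0 0 1; -4 0 68 0 0 0 1; -4 0 77 0 0 0 1' 20 | egrep 'tcp|cont'; python3 -m inch '0 0 0 0 0 0 0.9;0 0 0 0 0 0 0.82; 0 0 0 0 0 0 0.75; 0 0 0 0 0 0 0.65; 0 0 0 0 0 0 0.55' 20 |egrep 'tcp|width'; python3 -m inch '0 0 0 0 0 0 0.5;0 0 0 0 0 0 0.5;0 0 0 0 0 0 0.5' 35
```

```text
tcp_pos: [0.4375, -0.0055, 0.0884]
contact_force: [-0.2, -0.5, -0.0]
tcp_pos: [0.4373, -0.0062, 0.0901]
width: 0.0639
clock: 26.8
tcp_pos: [0.4373, -0.0062, 0.0901]
eef_rot: [-0.0, 0.988, -0.152, 0.001]
contact_force: [-0.2, 1.2, 6.6]
width: 0.0639
gripper_force: 35.0
```

```bash
python3 -m inch '0 0 -3 0 0 0 0.5;0 0 -10 0 0 0 0.5;0 0 -22 0 0 0 0.5;0 0 -36 0 0 0 0.5;0 0 -46 0 0 0 0.5' | egrep 'tcp|wid'; python3 -m inch '0 0 0 0 0 0 0.5;0 0 0 0 0 0 0.5'
python3 - <<'E'
from h import *
togo(662.5,-168.5,65,29.4)
X=cloud("top",snapshot("top")[1])
for n in("top",):
    M=(X[...,2]>.04)&(X[...,2]<.1)&(np.hypot(X[...,0]-.68,X[...,1])<.09)
    print(rect(X[M][:,:2]))
E
```

```text
tcp_pos: [0.4364, -0.0062, 0.1362]
width: 0.0635
clock: 27.5
tcp_pos: [0.4366, -0.0062, 0.1355]
eef_rot: [-0.0, 0.988, -0.152, 0.0]
contact_force: [-0.2, -0.7, -4.0]
width: 0.0635
gripper_force: 35.0
shift [264.2  87.    9.3] turn [ 0.    -0.    -0.818] deg -46.9 w 63.5 F [-0.2 -0.7 -4. ] grip 35.0 t 27.5 q6 1.7
(array([666.9,   4.2]), array([110.8,  26. ]), -2.5)
```

```bash
python3 -m inch '12 4 0 0 0 -0.04 0.5;35 12 0 0 0 -0.12 0.5;62 21 0 0 0 -0.21 0.5;90 30 0 0 0 -0.31 0.5;118 39 0 0 0 -0.41 0.5'|egrep tcp; python3 -c "
from h import *
togo(662.5,-168.5,65,29.4)"
```

```text
tcp_pos: [0.5377, -0.0793, 0.1344]
shift [114.4 102.3   7.8] turn [-0.001  0.002 -0.404] deg -23.2 w 63.8 F [-0.2 -0.2 -3. ] grip 35.0 t 28.05 q6 1.19
```

```bash
python3 -m inch '20 18 0 0 0 -0.09 0.5;41 37 0 0 0 -0.18 0.5;62 56 0 0 0 -0.26 0.5;83 74 0 0 0 -0.34 0.5;101 90 0 0 0 -0.4 0.5'|egrep tcp; python3 -m inch '6 2 0 0 0 0 0.5;8 3 0 0 0 0 0.5;8 3 0 0 0 0 0.5;8 3 0 0 0 0 0.5'|egrep 'tcp|grip'; python3 -c "
from h import *
togo(662.5,-168.5,31.8,29.4)"
```

```text
tcp_pos: [0.6478, -0.1585, 0.1339]
tcp_pos: [0.6545, -0.1555, 0.1348]
gripper_force: 35.0
shift [ 0.8 15.3 41.6] turn [-0.002  0.001 -0.008] deg -0.5 w 64.0 F [ 0.6  0.3 -2.8] grip 35.0 t 28.95 q6 0.73
```

```bash
python3 -m inch '0 6 0 0 0 -0.008 0.5;1 14 8 0 0 -0.008 0.5;1 15 18 0 0 -0.008 0.5;1 15 28 0 0 -0.008 0.5;1 15 33 0 0 -0.008 0.5'|egrep tcp; python3 -m inch '0 0 1 0 0 0 0.5;0 0 1 0 0 0 0.5;0 0 1 0 0 0 0.5'|egrep 'tcp|cont';python3 - <<'E'
from h import *
togo(662.5,-168.5,31.8,29.4)
p,d=snapshot("scene");cv2.imwrite("pics/s5.png",cv2.resize(p[240:372,200:376,::-1],(800,600),interpolation=cv2.INTER_CUBIC))
E
```

```text
tcp_pos: [0.6628, -0.1689, 0.1003]
tcp_pos: [0.6641, -0.1691, 0.1016]
contact_force: [0.1, -0.2, -3.5]
shift [-1.1 -1.3  8.5] turn [ 0. -0. -0.] deg -0.0 w 63.8 F [ 0.1 -0.2 -3.5] grip 35.0 t 29.75 q6 0.71
```

View pics/s5.png

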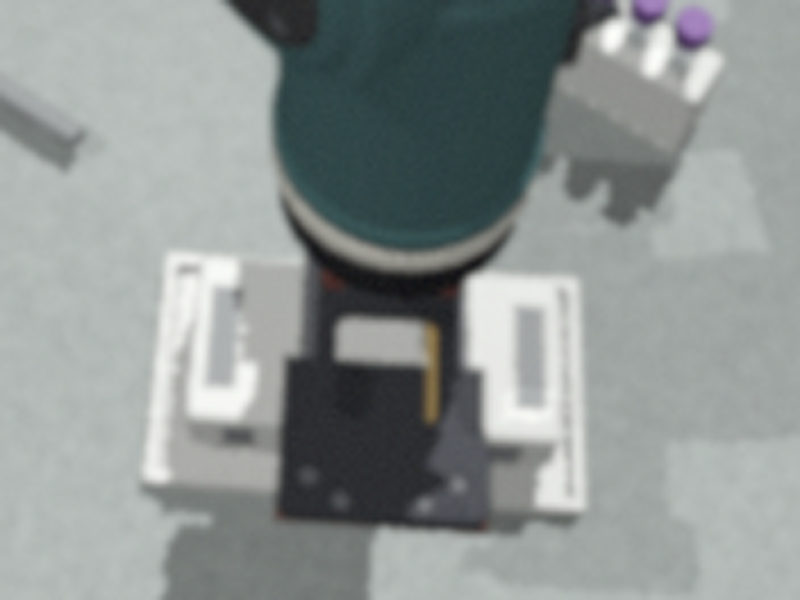

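The cassette (200–550 px across) lies parallel to the long tray and inside its rim (150–580). The rack at (640,80) is clear. Lowering to contact.

```bash
python3 -m inch '-1 -1 2 0 0 0 0.5;-1 -1 4 0 0 0 0.5;-1 -1 6 0 0 0 0.5;-1 -1 7 0 0 0 0.5;-1 -1 7 0 0 0 0.5' | egrep 'tcp|cont';  python3 -m inch '0 0 0.8 0 0 0 0.5;0 0 0.8 0 0 0 0.5;0 0 0.8 0 0 0 0.5' | egrep 'tcp|cont'; python3 -m inch '0 0 0.7 0 0 0 0.5;0 0 0.7 0 0 0 0.5;0 0 0.7 0 0 0 0.5' | egrep 'tcp|cont'
```

```text
tcp_pos: [0.6624, -0.1687, 0.0941]
contact_force: [-0.1, -0.3, -3.8]
tcp_pos: [0.6626, -0.1688, 0.0936]
contact_force: [-0.3, -0.1, -2.4]
tcp_pos: [0.6627, -0.1688, 0.0931]
contact_force: [-1.1, -0.0, -1.2]
```

```bash
python3 -m inch '0 0 0.7 0 0 0 0.5;0 0 0.7 0 0 0 0.5;0 0 0.7 0 0 0 0.5' | egrep 'tcp|cont'; python3 -m inch '0 0 0.5 0 0 0 0.5;0 0 0.5 0 0 0 0.5;0 0 0.5 0 0 0 0.5' | egrep 'tcp|cont'
```

```text
tcp_pos: [0.6627, -0.1688, 0.0931]
contact_force: [-2.4, 0.7, 5.2]
tcp_pos: [0.6627, -0.1688, 0.0931]
contact_force: [-3.7, 0.5, 8.8]
```

Seated. Releasing, going up and checking everything.

```bash
python3 -m inch '0 0 -0.5 0 0 0 0.76;0 0 -0.5 0 0 0 0.8;0 0 -0.5 0 0 0 0.85;0 0 -0.5 0 0 0 0.92;0 0 -0.5 0 0 0 0.95'|egrep 'cont|wid'; python3 -m inch '0 0 -8 0 0 0 1;0 0 -25 0 0 0 1;0 0 -55 0 0 0 1;0 0 -90 0 0 0 1;0 0 -130 0 0 0 1'|egrep tcp; python3 -m inch '-50 0 0 0 0 0 1;-100 0 0 0 0 0 1;-140 0 0 0 0 0 1;-140 0 0 0 0 0 1;-140 0 0 0 0 0 1'|egrep 'tcp|cont'
python3 - <<'E'
from h import *
for n in("top","scene"):
    p,d=snapshot(n);X=cloud(n,d);cv2.imwrite(f"pics/end_{n}.png",p[:,:,::-1])
    for k,lo,hi,c0,r in(("cass",.025,.05,(662.5,-168.5),85),("box",.022,.045,(636,142),60),("vial",.04,.06,(463,-281),30),("bottle",.025,.06,(488.5,279.5),30),("rack",.035,.1,(667,4),70)):
        M=(np.hypot(X[...,0]*1e3-c0[0],X[...,1]*1e3-c0[1])<r)&(X[...,2]>lo)&(X[...,2]<hi)
        print(n,k,M.sum(),rect(X[M][:,:2]) if M.sum()>5 else 0,np.percentile(X[M][:,2],[20,50,80]).round(3) if M.sum() else 0)
E
```

```text
contact_force: [0.0, 0.6, -0.5]
width: 0.0827
tcp_pos: [0.6619, -0.1685, 0.223]
tcp_pos: [0.5404, -0.238, 0.223]
contact_force: [0.7, 0.4, 0.1]
top cass 1569 (array([ 662.9, -167.1]), array([142.7,  64.7]), 29.2) [0.035 0.037 0.038]
top box 838 (array([634.6, 143.3]), array([91.2, 53.5]), -21.5) [0.031 0.032 0.034]
top vial 0 0 0
top bottle 164 (array([486.6, 279.7]), array([31. , 29.9]), 73.1) [0.035 0.037 0.047]
top rack 534 (array([666.8,   4.2]), array([110.4,  26.1]), -2.5) [0.049 0.052 0.083]
scene cass 2990 (array([ 663.7, -168.8]), array([140.2,  66.4]), 28.6) [0.035 0.036 0.037]
scene box 880 (array([638.1, 141.4]), array([91.3, 54.9]), -21.4) [0.03  0.031 0.032]
scene vial 0 0 0
scene bottle 151 (array([490.8, 279. ]), array([31.6, 30.5]), 76.0) [0.032 0.035 0.043]
scene rack 1113 (array([669.8,   3. ]), array([108.9,  28.2]), -2.5) [0.047 0.05  0.081]
```

View pics/end_scene.png

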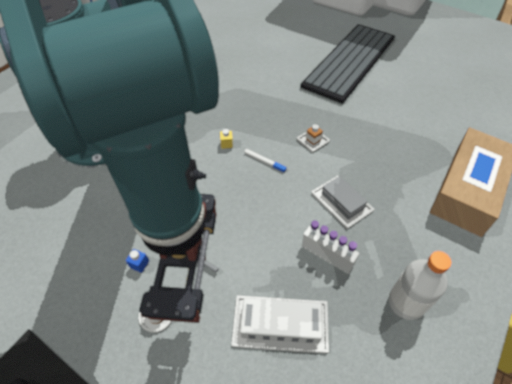

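The cassette (281,323), box (343,200) and bottle (314,135) sit in their trays and the rack hasn't moved. The gripper hides the vial, so I'll move aside once to check it.

```bash
python3 -m inch '25 -43 0 0 0 0 1;50 -86 0 0 0 0 1;70 -120 0 0 0 0 1;70 -120 0 0 0 0 1;70 -120 0 0 0 0 1'|egrep 'tcp|cont'
python3 - <<'E'
from h import *
for n in("top","scene"):
    X=cloud(n,snapshot(n)[1]);M=(np.hypot(X[...,0]*1e3-463,X[...,1]*1e3+281)<30)&(X[...,2]>.04)&(X[...,2]<.06)
    print(n,M.sum(),rect(X[M][:,:2]) if M.sum()>5 else 0,np.percentile(X[M][:,2],[20,50,80]).round(3) if M.sum() else 0)
E
```

```text
tcp_pos: [0.5438, -0.0971, 0.2223]
contact_force: [0.9, -0.8, 0.1]
top 34 (array([ 463. , -293.3]), array([23. ,  8.4]), -3.3) [0.048 0.049 0.05 ]
scene 282 (array([ 465.5, -282.5]), array([32.1, 31.4]), 27.2) [0.047 0.048 0.049]
```

The vial is where I left it: upright, top at 49 mm, centred in the dish. The top view shows only part of it.

```bash
python3 -c "
from plant import *
print(finish_job())"
```

```text
the job is handed in; nothing more can be done
None
```

All four supplies stand upright and released in their own holders, measured within about 3 mm of centre; the rack was not moved, nothing was dropped, and the job is handed in (no verdict was returned).

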